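# Unstack the filter caps and close the four housings

### The arm

A 6-joint arm with a two-finger parallel gripper is mounted at the origin on the work surface. World frame = base frame: x ahead of the robot, y to its left, z up, the work surface at z = 0. Lengths are in m, angles in rad, forces in N, time in s.
With the tool pointing down it reaches from about 0.375 to 0.925 m from the base axis. Payload 5.7 kg.
Tool frame: the origin (TCP) lies on the centre line of the jaws, within the pads' length; the fingertips stand 17 mm ahead of it and the grasp point (between the pads) lies 2 mm behind it (nose_length is the distance from the TCP to the fingertips, in m); z points along the fingers, y is the line along which they close (so a half turn about z gives the same grasp; the last joint's range is limited). The gripper opens to 85 mm and grips with 20 to 120 N. Pads are 22 mm wide; open, the fingers measure 114 mm over their backs; the gripper's body (76 mm by 85 mm) begins 54 mm behind the grasp point. The pads swing forward as they close: fully open they stand 13 mm farther back than shut.
Start: joints at [-1.329, 0.359, 1.51, -0, 1.272, -0.115], TCP at [0.21, -0.562, 0.248] pointing down, gripper open.
Joint ranges: [-2.97, 2.97], [-1.01, 2.36], [0.21, 2.38], [-0.96, 4.11], [0.2, 2.71], [-2.98, 2.98]. Speed limits (rad/s): [2.39, 2.39, 3.14, 3.14, 3.14, 3.14].

### API

Orientations are given as a unit quaternion [w, x, y, z].
In Python, from bench import get_state, snapshot, camera_model, sign_off, nose_length gives the robot as it stands.
- The arm moves only by the tool tcp_steps, called after "Emit:" by a JSON object that holds its "op" and its "data". Schema: {"type":"object","properties":{"rows":{"type":"array","items":{"type":"array","items":{"type":"array","items":{"type":"number"},"minItems":4,"maxItems":4},"minItems":1,"maxItems":8},"minItems":1,"maxItems":1},"jaw":{"type":"number"},"only":{"type":"string"},"quiet":{"type":"boolean"},"lines":{"type":"string"}},"required":["rows"],"additionalProperties":false}. rows is a list that holds a single list of rows (three levels of brackets), with 1 to 8 rows, each of 4 numbers: dx, dy, dz in units of 20 mm, then a turn about the tool's z in rad; each row is the pose to reach, as a shift and turn from the pose commanded when the call began, along the tool's axes at that moment; what a row does not reach only later rows make up. A row lasts 1/12 s, in which the tool goes at most 0.0417 m and 0.125 rad, less where a joint would pass 70% of its speed; a pose out of reach is approached as far as the arm can. jaw is the finger opening in m, set as the call begins (left out keeps the last). The fingers move at their own pace and stop on an object; the grip force is fixed at half the most. Time passes only in rows, so rows that do not move let the fingers close. The tool returns the time, the measured TCP pose, the force, the opening and the grip force at its end. only (a regular expression) keeps the lines of the reply that match it, lines (a string "A,B") keeps lines A to B, and quiet returns only ok. Input that does not fit is refused with a message, and nothing moves.
- get_state(): the state, without advancing time (a new reading comes with each control period).
- snapshot(name): name is "side" or "top" or "wrist"; returns the picture (384x512x3 uint8, red, green, blue); there is no depth.
- camera_model(name): a dict with "fx", "fy", "cx", "cy" (pixels), "position" and "attitude" of the camera in the world; the wrist camera has in their place "mount" (4x4, takes a point from camera to tool coordinates, whose origin is the TCP and whose axes are the flange's). Camera axes: x right, y down, z forward; pixel columns grow to the right and rows downward; lengths in m; the calibration is good to about 2 mm. The wrist camera is an equidistant fisheye: a pixel r from the principal point sees the ray r / f radians off the axis. A picture is of the moment at which its call begins: read the wrist's pose just before it. camera_model takes no time and is no camera call.
- sign_off(): hands the job in; it is judged then, once.
The state is a dict: "t": time; "joint_positions": joint angles; "qd": joint speeds; "joint_efforts": joint torques, N m; "tcp_pos": TCP position; "orientation": TCP orientation; "force": force on the tool from outside, world axes, zero at the start; "torque": the same for the moment, N m; "width": finger opening in m; "finger_force": force on a finger pad.
Only numpy, scipy, OpenCV 4.12 (cv2) and the standard library are available. Lean on these libraries where they do the work, as an engineer would, in place of code of your own. Each camera call takes 0.05 s, during which the arm holds its last target. There are 200 camera calls.

### The job

Take the stack of four filter end caps apart and close each of the four filter housings with the cap of its own size, pushed home so that its flange lies flat on the rim. Keep the caps upright and do not put any of them down on the bench; leave the grease jar and the spanner alone.

Things in the scene. Friction and masses are not known exactly. Their poses are not given: they have to be found in the camera images.
- cap_small: White plastic cap, top of the stack: flange 58 mm wide, 10 thick; hollow skirt below, 30 long, 43 mm wide tapering down to 37; round knob on top, 26 wide, 27 high, to grip. Upright, z up. Origin: on axis at skirt's lower end (flange top at 40, knob top 67 mm). About 50 g. In the stack the skirt stands on the flange below, over its knob: lift 35 mm before moving sideways.
- cap_medium: White plastic cap, second from top of the stack: flange 76 mm wide, 10 thick; hollow skirt below, 30 long, 61 mm wide tapering down to 55; round knob on top, 26 wide, 27 high, to grip. Upright, z up. Origin: on axis at skirt's lower end (flange top at 40, knob top 67 mm). About 80 g. In the stack the skirt stands on the flange below, over its knob: lift 35 mm before moving sideways.
- cap_large: White plastic cap, third from top of the stack: flange 94 mm wide, 10 thick; hollow skirt below, 30 long, 79 mm wide tapering down to 73; round knob on top, 26 wide, 27 high, to grip. Upright, z up. Origin: on axis at skirt's lower end (flange top at 40, knob top 67 mm). About 120 g. In the stack the skirt stands on the flange below, over its knob: lift 35 mm before moving sideways.
- cap_largest: White plastic cap, bottom of the stack, on a 30 mm high stand: flange 112 mm wide, 10 thick; hollow skirt below, 30 long, 97 mm wide tapering down to 91; round knob on top, 26 wide, 27 high, to grip. Upright, z up. Origin: on axis at skirt's lower end (flange top at 40, knob top 67 mm). About 170 g.
- housing_small: White ribbed filter housing, an open canister fixed upright on the bench: 56 mm wide outside, 90 mm tall, round mouth 48 mm wide, hollow down to 6 mm above its foot. Origin: on the axis at its foot. Its cap is cap_small: when seated, the flange lies flat on the rim and the cap's origin is 60 mm above the housing's origin.
- housing_medium: White ribbed filter housing, an open canister fixed upright on the bench: 74 mm wide outside, 90 mm tall, round mouth 66 mm wide, hollow down to 6 mm above its foot. Origin: on the axis at its foot. Its cap is cap_medium: when seated, the flange lies flat on the rim and the cap's origin is 60 mm above the housing's origin.
- housing_large: White ribbed filter housing, an open canister fixed upright on the bench: 92 mm wide outside, 90 mm tall, round mouth 84 mm wide, hollow down to 6 mm above its foot. Origin: on the axis at its foot. Its cap is cap_large: when seated, the flange lies flat on the rim and the cap's origin is 60 mm above the housing's origin.
- housing_largest: White ribbed filter housing, an open canister fixed upright on the bench: 110 mm wide outside, 90 mm tall, round mouth 102 mm wide, hollow down to 6 mm above its foot. Origin: on the axis at its foot. Its cap is cap_largest: when seated, the flange lies flat on the rim and the cap's origin is 60 mm above the housing's origin.
- grease_jar: Bystander: jar of seal grease with black lid, 54 mm across, 55 mm tall. Origin: centre of its underside. Leave it alone.
- wrench: Bystander: steel open-ended spanner lying on the bench, about 0.18 m long along its own x. Leave it alone.
Mind the look-alikes: they are no part of the job. What is shaped like the cap_largest but pink, purple or turquoise is not meant.

How it is judged:
At the end, for the whole second after the job is handed in: Each cap is seated on the housing of its own size: cap and housing axes within 6 mm, cap origin 60 mm (+-4 mm) above the housing's origin, upright within 0.07 rad, at rest and released (horizontal distance between cap_small and housing_small below 0.006 m and z of cap_small in the frame of housing_small between 0.056 and 0.064 m and angle between each of cap_small, cap_medium, cap_large, cap_largest's own z axis and vertical below 0.07 rad and linear speed of each of cap_small, cap_medium, cap_large, cap_largest below 0.02 m/s and horizontal distance between cap_medium and housing_medium below 0.006 m and z of cap_medium in the frame of housing_medium between 0.056 and 0.064 m and horizontal distance between cap_large and housing_large below 0.006 m and z of cap_large in the frame of housing_large between 0.056 and 0.064 m and horizontal distance between cap_largest and housing_largest below 0.006 m and z of cap_largest in the frame of housing_largest between 0.056 and 0.064 m); the robot touches nothing.
It fails at once if a cap lies on the bench or has dropped inside a housing (its lower end under 15 mm above the bench) (height (world z) of any of cap_small, cap_medium, cap_large, cap_largest below 0.015 m).
It fails at once if a cap is tipped by more than 0.6 rad (angle between any of cap_small, cap_medium, cap_large, cap_largest's own z axis and vertical above 0.6 rad).
It fails at once if the grease jar or the spanner is moved by more than 30 mm (distance of any of grease_jar, wrench from where it was at the start of the episode above 0.03 m).
It also fails if it takes over 112 s, if anything falls off the work surface, if the arm or the gripper's body presses on something with over 40 N, if the wrist force passes 120 N, or if a joint passes its speed limit or range.

## Working session

There is one attempt and no reset: what is moved stays moved. The work goes in short steps, Python scripts to look and compute and a tool call to move; the robot and the scene stay as the last step left them, time stands still between calls to the robot, and variables do not carry over. Pictures are saved under pics/ and viewed, at most 18 in all, crops included, and the job is handed in when it is done.

```bash
mkdir -p pics; ls; python3 - <<'E'
from bench import *
import cv2
s=get_state()
for k in ("t","joint_positions","tcp_pos","orientation","width"): print(k,s[k])
for n in ("top","side","wrist"):
    cv2.imwrite(f"pics/{n}0.png",snapshot(n)[:,:,::-1]); print(n,camera_model(n))
print(nose_length)
E
```

```text
pics
t 0.0
joint_positions [-1.32910260e+00  3.59527313e-01  1.51140824e+00  1.02647518e-05
  1.27249737e+00 -1.15089987e-01]
tcp_pos [ 0.20940669 -0.56159601  0.24744948]
orientation [-9.18599403e-04  9.84130178e-01  1.77445615e-01 -5.33126818e-05]
width 0.08556914769804848
top {'fx': 455.5460810720192, 'fy': 455.5460810720192, 'cx': 263.9105624103145, 'cy': 191.93638450552524, 'position': array([ 0.11268724, -0.05421377,  1.69929038]), 'attitude': array([ 0.07459325, -0.70285695,  0.70351524, -0.07412324])}
side {'fx': 357.5731372578657, 'fy': 357.5731372578657, 'cx': 251.87178940598156, 'cy': 190.9206305240942, 'position': array([ 0.38848059, -1.1375561 ,  0.74598644]), 'attitude': array([-0.49400979,  0.86897986, -0.0241666 ,  0.01563008])}
wrist {'fx': 297.3186396354542, 'fy': 297.3186396354542, 'cx': 253.76525041062845, 'cy': 194.1613630142984, 'mount': array([[-9.78691422e-05, -9.49616001e-01, -3.13415763e-01,
         7.98373516e-02],
       [ 9.99999977e-01, -1.53054414e-04,  1.51472217e-04,
         3.32501749e-04],
       [-1.91810107e-04, -3.13415741e-01,  9.49615994e-01,
        -1.25230990e-01],
       [ 0.00000000e+00,  0.00000000e+00,  0.00000000e+00,
         1.00000000e+00]])}
0.017
```

View pics/top0.png

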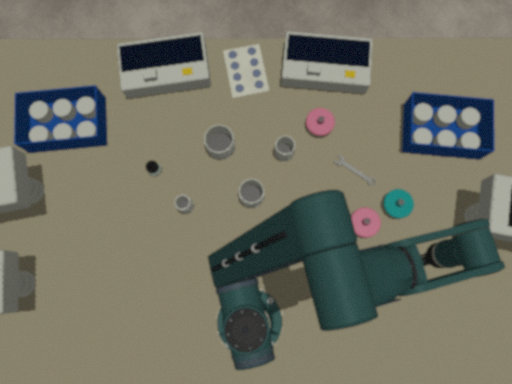

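View pics/side0.png

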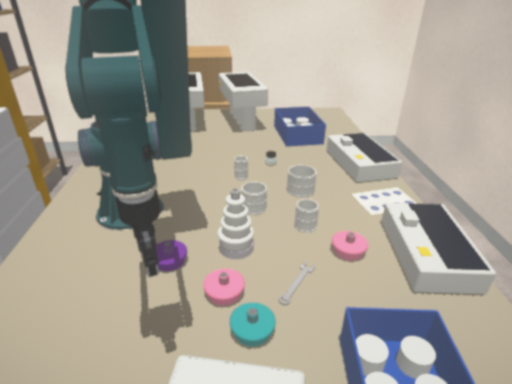

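The top view shows four housings at px (219,141), (251,192), (285,148) and (183,203), the jar at (152,167) and the spanner at (355,170). The arm hides the stack. In the side view the stack stands at about (236,225), with its top knob at (235,193).

```bash
cat > h.py <<'E'
from bench import *
import numpy as np, cv2
from scipy.spatial.transform import Rotation as R
def rot(q): return R.from_quat(np.roll(q,-1)).as_matrix()
def cam(n):
    m=camera_model(n)
    if n=="wrist":
        s=get_state(); A=rot(s["orientation"]); M=np.array(m["mount"])
        return m,A@M[:3,:3],np.array(s["tcp_pos"])+A@M[:3,3]
    return m,rot(m["attitude"]),np.array(m["position"])
def ray(c,uv,fish=False):
    m,A,p=c; x=(np.atleast_2d(uv).astype(float)-[m["cx"],m["cy"]])/[m["fx"],m["fy"]]
    if fish:
        r=np.linalg.norm(x,axis=1,keepdims=True); d=np.c_[x*np.sinc(r/np.pi),np.cos(r)]
    else: d=np.c_[x,np.ones(len(x))]
    return d@A.T
def plane(c,uv,z,fish=False):
    d=ray(c,uv,fish); return c[2]+d*((z-c[2][2])/d[:,2:])
def proj(c,P,fish=False):
    m,A,p=c; q=(np.atleast_2d(P)-p)@A
    if fish:
        rr=np.hypot(q[:,0],q[:,1]); x=q[:,:2]*(np.arctan2(rr,q[:,2])/np.maximum(rr,1e-9))[:,None]
    else: x=q[:,:2]/q[:,2:]
    return x*[m["fx"],m["fy"]]+[m["cx"],m["cy"]]
def circ(P):
    A=np.c_[2*P[:,:2],np.ones(len(P))]; s=np.linalg.lstsq(A,(P[:,:2]**2).sum(1),rcond=None)[0]
    return s[:2],np.sqrt(s[2]+s[:2]@s[:2])
def totool(v):
    """world vector -> tool axes"""
    return rot(get_state()["orientation"]).T@np.array(v)
E
python3 - <<'E'
from h import *
c=cam("top"); 
for n,uv in dict(lst=(219,138),lrg=(251,188),med=(285,145),sml=(183,200)).items(): print(n,plane(c,uv,.09)[0].round(3))
for n,uv in dict(jar=(152,167),w1=(338,158),w2=(373,183),pk=(366,222),tq=(398,203)).items(): print(n,plane(c,uv,.02)[0].round(3))
c=cam("side")
# knob top of stack: stand 30 + caps: each stacked +40
for uv,z in (((235,193),.03+160+0.027-160+.16),): print("stack knob",plane(c,uv,z)[0].round(3))
print(proj(cam("top"),[[.21,-.56,.25],[0,0,0]]))
print(rot(get_state()["orientation"]).round(2))
E
```

```text
lst [0.662 0.113 0.09 ]
lrg [ 0.472 -0.007  0.09 ]
med [ 0.634 -0.131  0.09 ]
sml [0.428 0.238 0.09 ]
jar [0.57  0.374 0.02 ]
w1 [ 0.604 -0.337  0.02 ]
w2 [ 0.506 -0.466  0.02 ]
pk [ 0.357 -0.433  0.02 ]
tq [ 0.429 -0.556  0.02 ]
stack knob [ 0.392 -0.259  0.217]
[[424.53889004 257.68832243]
 [249.22011508 321.42718754]]
[[ 0.94  0.35 -0.  ]
 [ 0.35 -0.94  0.  ]
 [ 0.   -0.   -1.  ]]
```

View pics/wrist0.png

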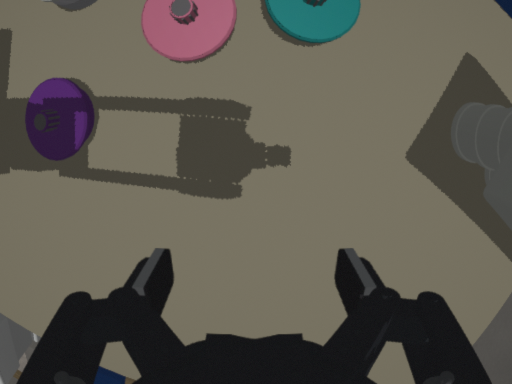

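The wrist view shows the purple (60,120), pink (190,15) and turquoise (313,10) decoys. The stack is just out of frame at top left. I'm moving above the stack.

The rows are not in the units I measure in: shifts go in units of 20 mm. I convert before sending: 0.24 m is 12, 0.215 m is 10.75.

Emit:
{"op": "tcp_steps", "data": {"rows": [[[1, -0.75, -1.5, 0], [2.75, -2.25, -2.75, 0], [4.5, -3.5, -4, 0], [6.25, -4.75, -4.5, 0], [7.75, -6, -4.5, 0], [9.25, -7.25, -4.5, 0], [10.75, -8.5, -4.5, 0], [12, -9.5, -4.5, 0]]]}}

```text
t: 0.82
tcp_pos: [0.3672, -0.3006, 0.3385]
orientation: [0.0, 0.984, 0.177, 0.0]
force: [0.6, -1.3, 0.2]
width: 0.0854
finger_force: 0.0
```

Emit:
{"op": "tcp_steps", "data": {"rows": [[[1, -0.75, 0, 0], [1.5, -1.25, 0, 0], [1.5, -1.25, 0, 0], [1.5, -1.25, 0, 0]]]}}

```text
t: 1.15
tcp_pos: [0.3863, -0.268, 0.3382]
orientation: [0.0, 0.984, 0.178, -0.0]
force: [-0.4, -0.0, 0.1]
width: 0.0858
finger_force: 0.0
```

```bash
python3 - <<'E'
from h import *
for n in ("top","wrist"):
    c=cam(n); im=snapshot(n); cv2.imwrite(f"pics/{n}1.png",im[:,:,::-1])
    print(n,proj(c,[[.392,-.259,.217],[.472,-.007,.09],[.634,-.131,.09],[.662,.113,.09],[.428,.238,.09]],n=="wrist").round())
print(get_state()["tcp_pos"])
E
```

```text
top [[326. 203.]
 [251. 188.]
 [285. 145.]
 [219. 138.]
 [183. 200.]]
wrist [[245. 183.]
 [ 94.  43.]
 [220. -46.]
 [ 81. -79.]
 [-17.  49.]]
[ 0.38586965 -0.26924046  0.33820831]
```

View pics/wrist1.png

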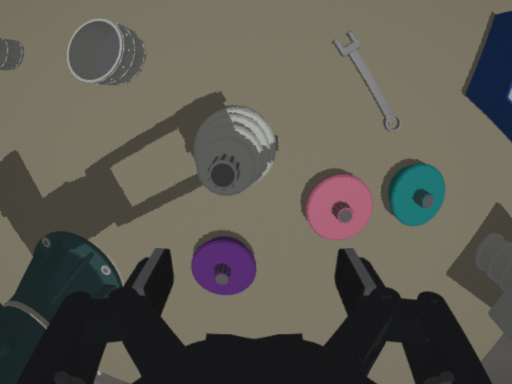

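View pics/top1.png

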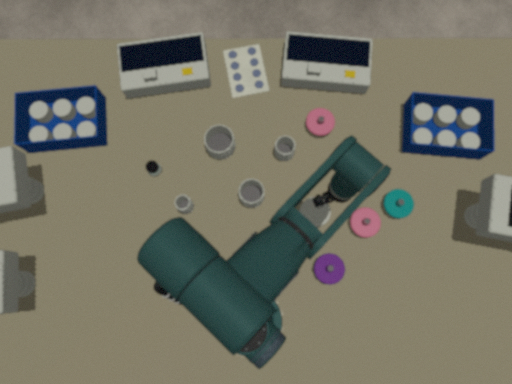

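The wrist view shows the stack's top knob at (222,175) and the large housing's mouth at (97,51). In the top view the arm now partly hides the stack. I'll locate the knob by ray, cross-check it against the first side view, and refine the housings.

```bash
python3 - <<'E'
from h import *
c=cam("wrist")
w=cv2.imread("pics/wrist1.png"); print("knob",plane(c,(222,175),.217,True)); print("lrg",plane(c,(97,51),.09,True))
# dark knob top blob
g=cv2.cvtColor(w,cv2.COLOR_BGR2GRAY); print(g[175,205:240])
d=((g[155:195,200:245]<72)*255).astype('uint8'); n,l,st,ce=cv2.connectedComponentsWithStats(d)
print([(st[i][4],(ce[i]+[200,155]).round(1)) for i in range(1,n) if st[i][4]>40])
# side crop
s=cv2.imread("pics/side0.png"); cv2.imwrite("pics/crop.png",cv2.resize(np.vstack([s[145:265,190:330]]),None,fx=5,fy=5,interpolation=cv2.INTER_CUBIC)[:600,:700])
t=cv2.imread("pics/top1.png")[115:225,160:310]; cv2.imwrite("pics/cropt.png",cv2.resize(t,None,fx=5,fy=5,interpolation=cv2.INTER_CUBIC))
E
```

```text
knob [[ 0.39127242 -0.23853145  0.217     ]]
lrg [[ 0.46172908 -0.01645273  0.09      ]]
[90 91 90 89 90 78 55 50 52 52 50 51 52 50 50 51 50 51 51 51 52 50 51 51
 50 51 50 50 53 68 84 87 69 58 79]
[(np.int32(441), array([222.3, 174.9]))]
```

View pics/cropt.png

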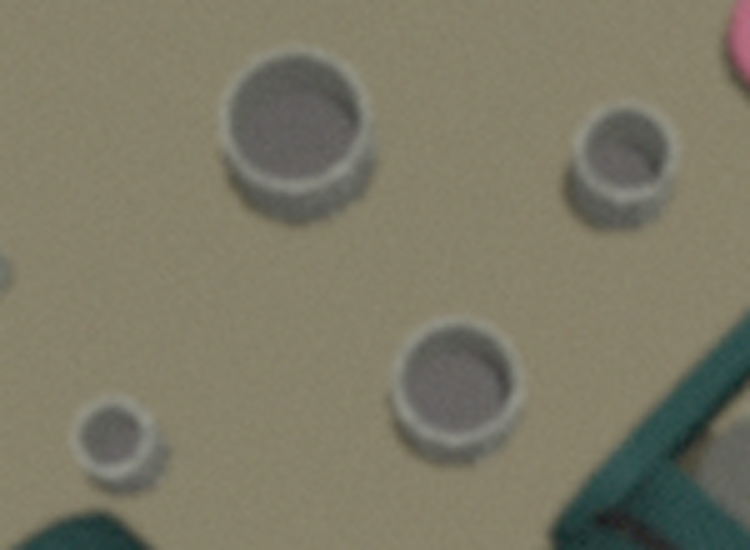

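View pics/crop.png

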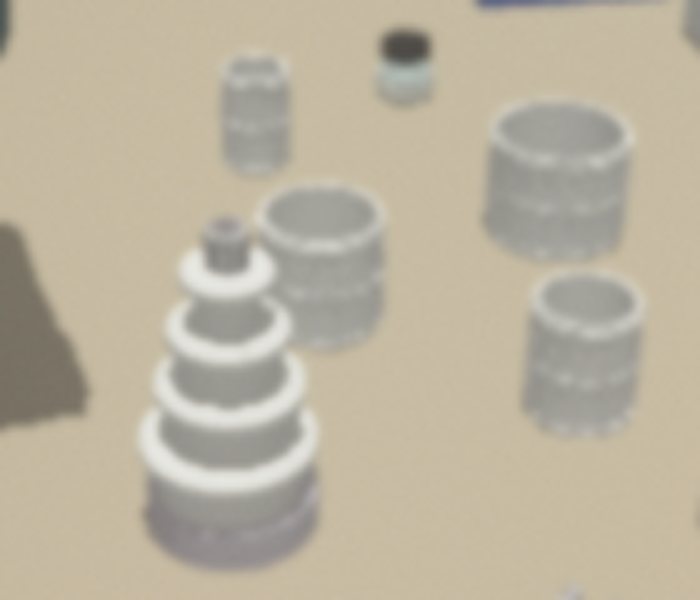

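The top crop gives rim centres at about (296,119), (458,382), (627,150) and (115,438) in crop pixels. The side crop gives rims at (562,135), (320,218), (588,304) and (255,70), with the knob top at (226,224). I'm comparing these estimates across the cameras.

```bash
python3 - <<'E'
from h import *
T=cam("top");S=cam("side")
def up(p,o): return (np.array(p)+.5)/5-.5+o
top=dict(lst=(296,119),lrg=(458,382),med=(627,150),sml=(115,438))
sid=dict(lst=(562,135),lrg=(320,218),med=(588,304),sml=(255,70))
def tri(a,b):
    # midpoint of two rays
    da,db=a[1],b[1]; M=np.c_[da,-db]; s=np.linalg.lstsq(M,b[0]-a[0],rcond=None)[0]
    return (a[0]+s[0]*da+b[0]+s[1]*db)/2, np.linalg.norm(a[0]+s[0]*da-b[0]-s[1]*db)
for n in top:
    u=up(top[n],[160,115]); v=up(sid[n],[190,145])
    print(n,plane(T,u,.09)[0].round(4),plane(S,v,.09)[0].round(4),tri((T[2],ray(T,u)[0]),(S[2],ray(S,v)[0])))
print("knob side",plane(S,up((226,224),[190,145]),.217)[0].round(4))
# flange of largest: side ellipse
print("bottom flange side",plane(S,up((229,438),[190,145]),.070)[0].round(4))
E
```

```text
lst [0.6599 0.1137 0.09  ] [0.6602 0.1014 0.09  ] (array([0.6627291 , 0.11444851, 0.08298574]), np.float64(0.0007506273055196388))
lrg [ 0.4604 -0.0074  0.09  ] [ 0.4613 -0.0183  0.09  ] (array([ 0.46193602, -0.00715186,  0.08344338]), np.float64(0.00024916659885044774))
med [ 0.6356 -0.1314  0.09  ] [ 0.6342 -0.1419  0.09  ] (array([ 0.63726515, -0.13165071,  0.08336941]), np.float64(0.0010201568677367494))
sml [0.4194 0.2391 0.09  ] [0.4217 0.232  0.09  ] (array([0.42106573, 0.23993622, 0.08600417]), np.float64(0.0016973991469027981))
knob side [ 0.3921 -0.2391  0.217 ]
bottom flange side [ 0.3907 -0.2505  0.07  ]
```

Wrist and side agree, and the top camera is about 10 mm off in y, so I trust wrist and side. The knob is at (0.3915,-0.2388), and I'm moving over it.

To row units: 0.08 m is 4, 0.05 m is 2.5.

Emit:
{"op": "tcp_steps", "data": {"rows": [[[0.4, -0.65, 1, 0], [0.8, -1.325, 2.5, 0], [0.8, -1.325, 4, 0], [0.8, -1.325, 4, 0], [0.8, -1.325, 4, 0]]]}}

```text
t: 1.67
tcp_pos: [0.3907, -0.2384, 0.2574]
orientation: [-0.001, 0.984, 0.177, -0.001]
force: [0.8, -0.9, -0.1]
width: 0.0855
finger_force: 0.0
```

```bash
python3 - <<'E'
from h import *
c=cam("wrist"); w=snapshot("wrist")[:,:,::-1]; cv2.imwrite("pics/wrist2.png",w)
p=c[2]; t=get_state()["tcp_pos"]; print(t, proj(c,[[t[0],t[1],.217],[.3915,-.2388,.217]],True))
g=cv2.cvtColor(w,cv2.COLOR_BGR2GRAY); d=((g<72)*255).astype('uint8'); n,l,st,ce=cv2.connectedComponentsWithStats(d)
for i in range(1,n):
    if 200<st[i][4]<6000: print(st[i],ce[i].round(1),plane(c,ce[i],.217,True)[0].round(4))
E
```

```text
[ 0.39188346 -0.2393627   0.25889236] [[255.51102905 231.68828713]
 [254.43728027 231.92623133]]
[502  79  10  37 216] [507.9  99. ] [ 0.5459 -0.3763  0.217 ]
[416 180  49  63 991] [431.8 204.8] [ 0.4492 -0.3454  0.217 ]
[328 193  58  56 781] [348.2 211.4] [ 0.4242 -0.2886  0.217 ]
[450 214  22  22 244] [458.7 223.1] [ 0.4457 -0.378   0.217 ]
[237 216  34  31 811] [253.5 231. ] [ 0.3919 -0.238   0.217 ]
[365 232  21  20 209] [372.7 239.3] [ 0.4123 -0.3143  0.217 ]
[ 473  247   39   79 1286] [496.9 292.2] [ 0.403  -0.4799  0.217 ]
[ 201  263   74   69 3898] [237.3 296.7] [ 0.34   -0.2453  0.217 ]
```

View pics/wrist2.png

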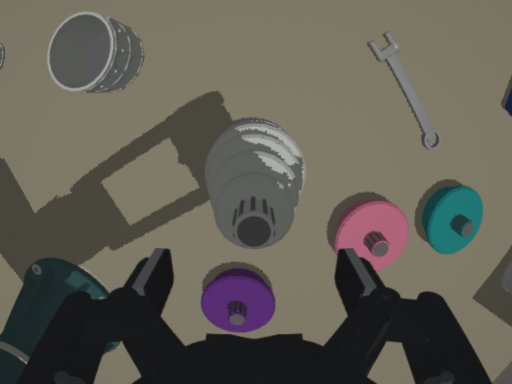

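The knob top, at (253,231), sits between the pads and on the predicted pixel. I'm descending to grip it.

Emit:
{"op": "tcp_steps", "data": {"rows": [[[0, 0, 1, 0], [0, 0, 1.75, 0], [0, 0, 2.3, 0], [0, 0, 2.3, 0], [0, 0, 2.3, 0]]]}}

```text
t: 2.13
tcp_pos: [0.3927, -0.2395, 0.2137]
orientation: [0.001, 0.984, 0.177, 0.001]
force: [0.0, -0.2, 0.9]
width: 0.0856
finger_force: 0.0
```

Emit:
{"op": "tcp_steps", "data": {"rows": [[[0, 0, 0, 0], [0, 0, 0, 0], [0, 0, 0, 0], [0, 0, 0, 0], [0, 0, 0, 0], [0, 0, 0, 0], [0, 0, 0, 0], [0, 0, 0, 0]]], "jaw": 0.015}}

```text
t: 2.8
tcp_pos: [0.3922, -0.2383, 0.2127]
orientation: [0.0, 0.984, 0.177, 0.0]
force: [0.6, 0.7, 5.8]
width: 0.0239
finger_force: 58.6
```

To row units: -0.08 m is -4, -0.06 m is -3.

Emit:
{"op": "tcp_steps", "data": {"rows": [[[0, 0, -0.6, 0], [0, 0, -1.5, 0], [0, 0, -2.5, 0], [0, 0, -3, 0], [0.4, -0.9, -3, 0], [1, -2.25, -3, 0], [1.75, -4, -3, 0], [2.5, -5.6, -3, 0]]]}}

```text
t: 3.47
tcp_pos: [0.3991, -0.1145, 0.2718]
orientation: [-0.0, 0.984, 0.177, -0.0]
force: [-0.2, 1.4, -0.5]
width: 0.024
finger_force: 58.9
```

Emit:
{"op": "tcp_steps", "data": {"rows": [[[0.7, -1.55, 0, 0], [1.4, -3.15, 0, 0], [2.1, -4.7, 0, 0], [2.8, -6.3, 0, 0], [3.5, -7.85, 0, 0], [4.2, -9.45, 0, 0], [4.8, -10.8, 0, 0], [4.8, -10.8, 0, 0]]]}}

```text
t: 4.13
tcp_pos: [0.414, 0.1246, 0.272]
orientation: [-0.001, 0.984, 0.179, 0.0]
force: [0.2, -0.7, -0.8]
width: 0.0239
finger_force: 59.0
```

Emit:
{"op": "tcp_steps", "data": {"rows": [[[0, 0, 0, 0], [0, 0, 0, 0]]]}}

```text
t: 4.3
tcp_pos: [0.4138, 0.1199, 0.2719]
orientation: [0.0, 0.984, 0.178, -0.001]
force: [1.4, -0.7, -0.7]
width: 0.0243
finger_force: 59.0
```

```bash
python3 - <<'E'
from h import *
c=cam("wrist"); w=snapshot("wrist")[:,:,::-1]; cv2.imwrite("pics/wrist3.png",w)
print(get_state()["tcp_pos"],proj(c,[[.4205,.232,.09],[.6602,.1014,.09],[.4615,-.0175,.09]],True))
E
```

```text
[0.41387417 0.11944587 0.27195379] [[157.30135607 134.41202922]
 [350.30843397 -24.51027567]
 [380.91965028 178.86474033]]
```

View pics/wrist3.png

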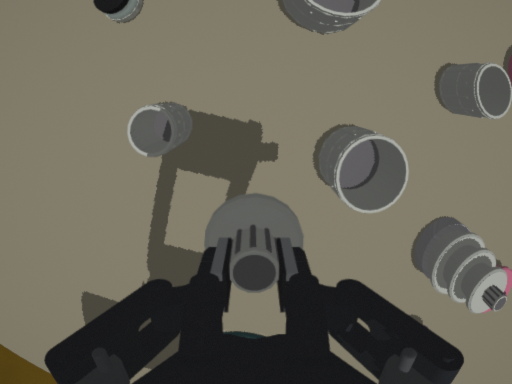

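The wrist view shows the small housing's rim at (154,131), the large one at (371,173), the medium one at (492,90), the rest of the stack at (490,297), and cap_small held upright. I'll fit the rims.

```bash
cat >> h.py <<'E'
RM=dict(sml=(.024,.028),med=(.033,.037),lrg=(.042,.046),lst=(.051,.055))
G=dict(sml=(.4205,.232),lrg=(.4615,-.0175),med=(.635,-.141),lst=(.660,.102))
def rim(c,w,n,z=.09,thr=None,g=None):
    """fit a housing's bright rim in a wrist picture; rays cast on z"""
    g=np.array(g or G[n]); ri,ro=RM[n]; gr=cv2.cvtColor(w,cv2.COLOR_BGR2GRAY)
    u=proj(c,[[*g,z]],True)[0]; a=np.stack(np.meshgrid(np.arange(512),np.arange(384)),-1).reshape(-1,2)
    a=a[np.hypot(*(a-u).T)<110]; P=plane(c,a,z,True)[:,:2]; v=gr[a[:,1],a[:,0]]
    near=np.hypot(*(P-g).T)<ro+.015; thr=thr or np.percentile(v[near],88)
    B=P[near&(v>=thr)]; ctr=g
    for tol in (.012,.008,.006,.004,.004,.004,.004):
        for _ in range(5):
            d=np.hypot(*(B-ctr).T); K=B[abs(d-(ri+ro)/2)<tol]
            rm=(ri+ro)/2; dd=np.hypot(*(K-ctr).T)[:,None]; ux=(K-ctr)/dd
            ctr=ctr+np.linalg.lstsq(ux,(dd[:,0]-rm),rcond=None)[0]
    return ctr,circ(K),len(K)
E
python3 - <<'E'
from h import *
c=cam("wrist"); w=cv2.imread("pics/wrist3.png")
for n in ("sml","lrg","med"):
    r=rim(c,w,n); print(n,r[0].round(4),r[1][0].round(4),r[1][1].round(4),r[2],proj(c,[[*r[0],.09]],True).round())
print("knob in tool plane", totool([0,0,1]))
E
```

```text
sml [0.4208 0.2444] [0.4208 0.2445] 0.0263 498 [[147. 131.]]
lrg [ 0.462  -0.0079] [ 0.462  -0.0079] 0.0445 945 [[374. 175.]]
med [ 0.6349 -0.1322] [ 0.6349 -0.1322] 0.035 300 [[495.  91.]]
knob in tool plane [-9.52687139e-04  2.38172277e-04 -9.99999518e-01]
```

```bash
python3 - <<'E'
from h import *
M=np.array(camera_model("wrist")["mount"]); m=camera_model("wrist"); A=rot(np.array([0,.9841,.1777,0]))
def cc(t): return m,A@M[:3,:3],np.array(t)+A@M[:3,3]
V={1:[.386,-.269,.338],2:[.3915,-.239,.258],3:[.414,.1195,.272]}
for k,t in V.items():
    w=cv2.imread(f"pics/wrist{k}.png")
    for n in ("lrg",) if k<3 else ("lrg","sml","med"):
        for z in (.083,.09): 
            r=rim(cc(t),w,n,z,g=(.462,-.012) if n=="lrg" else None); print(k,n,z,r[0].round(4),round(r[1][1],4),r[2])
w=cv2.imread("pics/wrist3.png"); c=cc(V[3])
for n,g in (("sml",(.4208,.2444)),("lrg",(.462,-.0079))):
    for rr,col in ((RM[n][0],(0,0,255)),(RM[n][1],(0,255,0))):
        a=np.linspace(0,6.28,60); cv2.polylines(w,[proj(c,np.c_[g[0]+rr*np.cos(a),g[1]+rr*np.sin(a),0*a+.09],True).round().astype(int)],True,col,1)
cv2.imwrite("pics/ov3.png",cv2.resize(w[80:240,100:430],None,fx=2.4,fy=2.4))
E
```

```text
1 lrg 0.083 [ 0.4621 -0.0034] 0.045 532
1 lrg 0.09 [ 0.4621 -0.0079] 0.0444 575
2 lrg 0.083 [ 0.4629 -0.0035] 0.0451 748
2 lrg 0.09 [ 0.4629 -0.0085] 0.0443 820
3 lrg 0.083 [ 0.4618 -0.0113] 0.0453 876
3 lrg 0.09 [ 0.4623 -0.0077] 0.0445 945
3 sml 0.083 [0.4197 0.2461] 0.0267 452
3 sml 0.09 [0.421  0.2446] 0.0263 498
3 med 0.083 [ 0.6386 -0.1384] 0.0358 308
3 med 0.09 [ 0.6354 -0.132 ] 0.035 300
```

View pics/ov3.png

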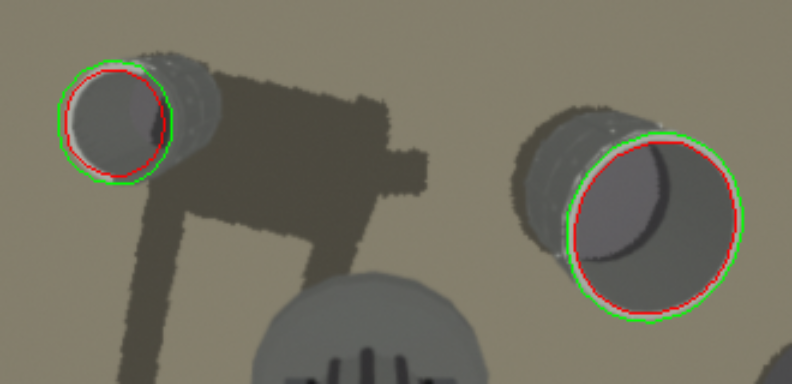

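The overlay fits the large rim very well: all three wrist views give (0.462,-0.008). The small one is drawn about 2 px too far left because its rim is partly in shadow. I'm moving halfway and refitting.

To row units: -0.055 m is -2.75, 0.024 m is 1.2.

Emit:
{"op": "tcp_steps", "data": {"rows": [[[0.6, -1.4, 0, 0], [1.2, -2.75, 0, 0], [1.2, -2.75, 0, 0], [1.2, -2.75, 0, 0]]]}}

```text
t: 4.68
tcp_pos: [0.4177, 0.1797, 0.2722]
orientation: [0.0, 0.984, 0.178, -0.0]
force: [-0.5, -0.8, -0.9]
width: 0.0242
finger_force: 59.2
```

```bash
python3 - <<'E'
from h import *
c=cam("wrist"); w=snapshot("wrist")[:,:,::-1].copy(); cv2.imwrite("pics/wrist4.png",w)
print(get_state()["tcp_pos"])
for thr in (None,110,130,150):
    r=rim(c,w,"sml",g=(.4205,.2405),thr=thr); print(r[0].round(4),r[1][0].round(4),round(r[1][1],4),r[2])
for g,col in (((.4205,.2405),(0,0,255)),(tuple(r[0]),(0,255,0))):
  for rr in RM["sml"]:
    a=np.linspace(0,6.28,60); cv2.polylines(w,[proj(c,np.c_[g[0]+rr*np.cos(a),g[1]+rr*np.sin(a),0*a+.09],True).round().astype(int)],True,col,1)
u=proj(c,[[.4205,.2405,.09]],True)[0].astype(int); print(u)
cv2.imwrite("pics/ov4.png",cv2.resize(w[max(0,u[1]-70):u[1]+70,max(0,u[0]-90):u[0]+90],None,fx=4,fy=4))
E
```

```text
[0.41738785 0.17905117 0.27209484]
[0.4091 0.2323] [0.4055 0.2313] 0.0233 339
[0.409  0.2323] [0.406  0.2315] 0.0238 354
[0.4205 0.2405] [0. 0.] 0.0 0
[0.4205 0.2405] [0. 0.] 0.0 0
[200 153]
```

View pics/ov4.png

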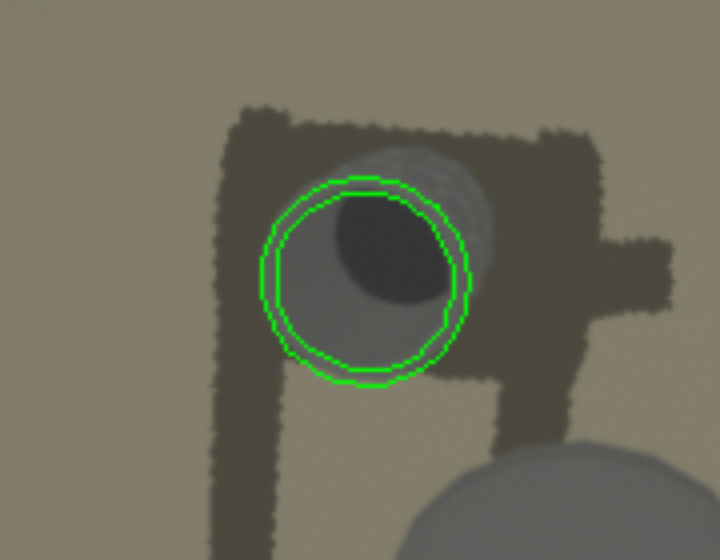

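The circle at (0.4205, 0.2405) matches the shaded small rim. I'm moving over it and inserting.

Emit:
{"op": "tcp_steps", "data": {"rows": [[[0.6, -1.4, 0, 0], [1.21, -2.8, 0, 0], [1.21, -2.8, 1, 0], [1.21, -2.8, 2.5, 0], [1.21, -2.8, 4, 0], [1.21, -2.8, 4.75, 0], [1.21, -2.8, 5.25, 0], [1.21, -2.8, 5.25, 0]]]}}

```text
t: 5.4
tcp_pos: [0.4195, 0.2392, 0.1655]
orientation: [0.001, 0.984, 0.177, -0.002]
force: [-1.1, 0.2, -0.8]
width: 0.0236
finger_force: 59.3
```

Emit:
{"op": "tcp_steps", "data": {"rows": [[[0, 0, 0.5, 0], [0, 0, 1, 0], [0, 0, 1.5, 0], [0, 0, 1.9, 0], [0, 0, 2.1, 0], [0, 0, 2.1, 0]]]}}

```text
t: 5.9
tcp_pos: [0.42, 0.2409, 0.1244]
orientation: [0.0, 0.984, 0.178, -0.001]
force: [-0.6, -0.4, -0.3]
width: 0.0238
finger_force: 59.3
```

To row units: 0.004 m is 0.2, 0.002 m is 0.1.

Emit:
{"op": "tcp_steps", "data": {"rows": [[[0, 0, 0.1, 0], [0, 0, 0.2, 0], [0, 0, 0.2, 0]]]}}

```text
t: 6.15
tcp_pos: [0.4207, 0.2413, 0.1232]
orientation: [-0.0, 0.984, 0.178, 0.0]
force: [-5.1, -0.9, 17.1]
width: 0.0241
finger_force: 61.5
```

Contact at z 0.123 with 17 N means the cap is seated. I'm releasing it and going back to the stack.

To row units: -0.12 m is -6, -0.08 m is -4.

Emit:
{"op": "tcp_steps", "data": {"rows": [[[0, 0, 0, 0], [0, 0, 0, 0], [0, 0, 0, 0], [0, 0, 0, 0], [0, 0, -0.5, 0], [0, 0, -2, 0], [0, 0, -4, 0], [0, 0, -6, 0]]], "jaw": 0.06}}

```text
t: 6.82
tcp_pos: [0.4195, 0.2406, 0.2425]
orientation: [0.0, 0.984, 0.177, -0.001]
force: [1.5, 0.3, 0.4]
width: 0.0603
finger_force: 0.0
```

Emit:
{"op": "tcp_steps", "data": {"rows": [[[-0.7, 1.55, -0.5, 0], [-1.4, 3.15, -0.5, 0], [-2.1, 4.7, -0.5, 0], [-2.8, 6.3, -0.5, 0], [-3.5, 7.85, -0.5, 0], [-4.2, 9.45, -0.5, 0], [-4.9, 11, -0.5, 0], [-5.6, 12.6, -0.5, 0]]]}}

```text
t: 7.48
tcp_pos: [0.4031, -0.0356, 0.252]
orientation: [0.0, 0.984, 0.178, 0.0]
force: [1.4, 0.0, 0.1]
width: 0.0601
finger_force: 0.0
```

Emit:
{"op": "tcp_steps", "data": {"rows": [[[-0.7, 1.55, 0, 0], [-1.4, 3.15, 0, 0], [-2.1, 4.7, 0, 0], [-2.8, 6.3, 0, 0], [-3.5, 7.85, 0, 0], [-4.15, 9.35, 0, 0], [-4.15, 9.35, 0, 0], [-4.15, 9.35, 0, 0]]], "jaw": 0.085}}

```text
t: 8.15
tcp_pos: [0.3911, -0.24, 0.2517]
orientation: [0.0, 0.984, 0.176, 0.0]
force: [0.1, 0.9, -0.2]
width: 0.0848
finger_force: 0.0
```

```bash
python3 - <<'E'
from h import *
c=cam("wrist"); w=snapshot("wrist")[:,:,::-1].copy(); cv2.imwrite("pics/wrist5.png",w); t=get_state()["tcp_pos"]
print(t,proj(c,[[.3915,-.2388,.177]],True))
g=cv2.cvtColor(w,cv2.COLOR_BGR2GRAY)
for th in (60,72,85):
  n,l,st,ce=cv2.connectedComponentsWithStats((g<th).astype('uint8'))
  for i in range(1,n):
    if 300<st[i][4]<1600: print(th,st[i],ce[i].round(1),plane(c,ce[i],.177,True)[0].round(4))
E
```

```text
[ 0.39086025 -0.23853323  0.25150166] [[251.92164858 211.3094583 ]]
60 [422 186  40  56 472] [433.9 206.1] [ 0.4458 -0.3783  0.177 ]
60 [238 198  27  26 553] [251.1 210.6] [ 0.3918 -0.238   0.177 ]
60 [201 270  72  35 651] [237.1 280.8] [ 0.3302 -0.2484  0.177 ]
72 [ 416  181   50   65 1039] [432.5 205.6] [ 0.4456 -0.3765  0.177 ]
72 [327 194  61  57 824] [347.7 213. ] [ 0.4146 -0.3068  0.177 ]
72 [237 198  29  27 602] [251.2 210.7] [ 0.3918 -0.2381  0.177 ]
72 [ 474  249   38   78 1268] [497.3 293.1] [ 0.3886 -0.5403  0.177 ]
85 [ 47  15  55  37 912] [76.5 28.9] [ 0.4801 -0.0669  0.177 ]
85 [ 415  180   61   73 1340] [433.9 206.5] [ 0.4455 -0.3785  0.177 ]
85 [326 193  64  60 976] [347.9 213.4] [ 0.4144 -0.3071  0.177 ]
85 [237 197  30  28 668] [251.  210.8] [ 0.3916 -0.238   0.177 ]
85 [450 215  24  24 301] [459.8 224.7] [ 0.4408 -0.4173  0.177 ]
85 [ 474  248   38   79 1547] [498.4 291.2] [ 0.3913 -0.54    0.177 ]
```

View pics/wrist5.png

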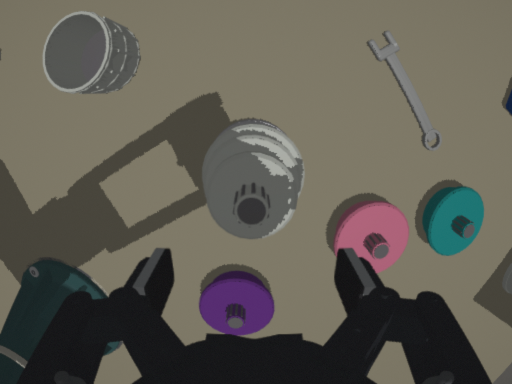

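The medium cap's knob at (251,211) lies right under the TCP. I'm gripping it, lifting and moving toward the medium housing.

To row units: 0.0785 m is 3.925, 0.065 m is 3.25.

Emit:
{"op": "tcp_steps", "data": {"rows": [[[0, 0, 1, 0], [0, 0, 2.25, 0], [0, 0, 3.25, 0], [0, 0, 3.925, 0], [0, 0, 3.925, 0], [0, 0, 3.925, 0]]]}}

```text
t: 8.7
tcp_pos: [0.3908, -0.2368, 0.1726]
orientation: [-0.001, 0.984, 0.178, -0.001]
force: [-0.9, 0.3, 0.9]
width: 0.0855
finger_force: 0.0
```

Emit:
{"op": "tcp_steps", "data": {"rows": [[[0, 0, 0, 0], [0, 0, 0, 0], [0, 0, 0, 0], [0, 0, 0, 0], [0, 0, 0, 0], [0, 0, 0, 0], [0, 0, 0, 0], [0, 0, 0, 0]]], "jaw": 0.015}}

```text
t: 9.37
tcp_pos: [0.3915, -0.2386, 0.1734]
orientation: [0.0, 0.984, 0.177, 0.0]
force: [-0.6, 1.9, 5.0]
width: 0.0241
finger_force: 58.5
```

Emit:
{"op": "tcp_steps", "data": {"rows": [[[0, 0, -0.6, 0], [0, 0, -1.5, 0], [0, 0, -2.5, 0], [0, 0, -3.25, 0], [0.6, -0.05, -3.25, 0], [1.75, -0.1, -3.25, 0], [3, -0.15, -3.25, 0], [4.5, -0.2, -3.25, 0]]]}}

```text
t: 10.03
tcp_pos: [0.4744, -0.2025, 0.237]
orientation: [-0.0, 0.984, 0.177, -0.0]
force: [0.1, 0.1, -0.9]
width: 0.0239
finger_force: 58.9
```

Emit:
{"op": "tcp_steps", "data": {"rows": [[[1.25, -0.1, 0, 0], [2.5, -0.15, 0, 0], [3.5, -0.2, 0, 0], [3.5, -0.2, 0, 0], [3.5, -0.2, 0, 0]]]}}

```text
t: 10.45
tcp_pos: [0.5389, -0.174, 0.2365]
orientation: [-0.0, 0.984, 0.178, -0.001]
force: [-0.6, 0.3, 0.0]
width: 0.0238
finger_force: 58.9
```

```bash
python3 - <<'E'
from h import *
c=cam("wrist"); w=snapshot("wrist")[:,:,::-1].copy(); cv2.imwrite("pics/wrist6.png",w)
print(get_state()["tcp_pos"])
for n,g in (("med",(.635,-.132)),("lrg",(.462,-.008)),("lst",(.66,.113))):
  r=rim(c,w,n,g=g); print(n,r[0].round(4),r[1][0].round(4),round(r[1][1],4),r[2])
  for rr in RM[n]:
    a=np.linspace(0,6.28,60); cv2.polylines(w,[proj(c,np.c_[g[0]+rr*np.cos(a),g[1]+rr*np.sin(a),0*a+.09],True).round().astype(int)],True,(0,255,0),1)
cv2.imwrite("pics/ov6.png",cv2.resize(w[:300,:],None,fx=1.55,fy=1.55))
E
```

```text
[ 0.53797162 -0.17436918  0.23662029]
med [ 0.6353 -0.1322] [ 0.6353 -0.1322] 0.0352 1233
lrg [ 0.4622 -0.0067] [ 0.4621 -0.0068] 0.0446 728
lst [0.6607 0.1138] [0.6606 0.1138] 0.053 395
```

View pics/ov6.png

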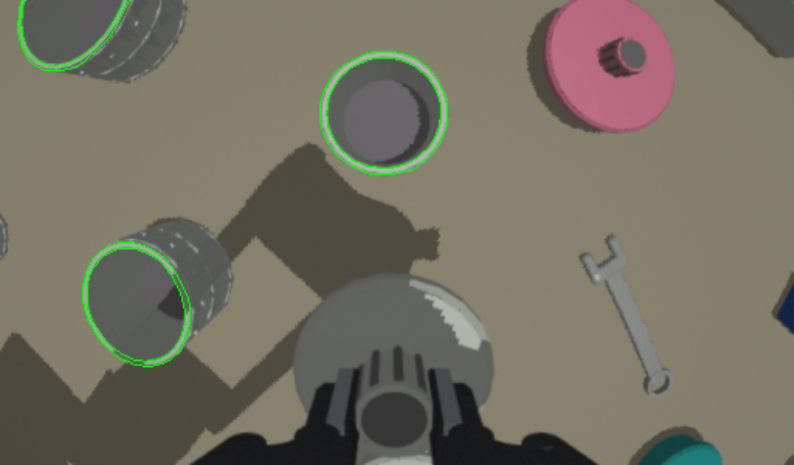

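The overlay fits the medium rim to better than 1 mm, at (0.6353,-0.1322). I'm inserting cap_medium.

Emit:
{"op": "tcp_steps", "data": {"rows": [[[1.25, -0.05, 0, 0], [2.75, -0.15, 0, 0], [4.25, -0.225, 0, 0], [5.27, -0.275, 0, 0], [5.27, -0.275, 1, 0], [5.27, -0.275, 2.25, 0], [5.27, -0.275, 3.25, 0], [5.27, -0.275, 3.5, 0]]]}}

```text
t: 11.17
tcp_pos: [0.6317, -0.1327, 0.1638]
orientation: [-0.002, 0.984, 0.177, -0.003]
force: [-0.9, -0.3, -1.2]
width: 0.0236
finger_force: 58.9
```

Emit:
{"op": "tcp_steps", "data": {"rows": [[[0, 0, 0.5, 0], [0, 0, 1, 0], [0, 0, 1.5, 0], [0, 0, 1.9, 0], [0, 0, 2.1, 0], [0, 0, 2.25, 0], [0, 0, 2.35, 0], [0, 0, 2.35, 0]]]}}

```text
t: 11.83
tcp_pos: [0.6348, -0.1329, 0.1237]
orientation: [0.0, 0.984, 0.178, -0.0]
force: [-7.5, 1.9, 19.3]
width: 0.0243
finger_force: 60.9
```

Emit:
{"op": "tcp_steps", "data": {"rows": [[[0, 0, 0, 0], [0, 0, 0, 0], [0, 0, 0, 0], [0, 0, 0, 0], [0, 0, -0.5, 0], [0, 0, -2, 0], [0, 0, -3.75, 0], [0, 0, -5, 0]]], "jaw": 0.06}}

```text
t: 12.5
tcp_pos: [0.6358, -0.1332, 0.2236]
orientation: [0.0, 0.984, 0.177, 0.001]
force: [1.1, 0.2, -0.0]
width: 0.0603
finger_force: 0.0
```

Emit:
{"op": "tcp_steps", "data": {"rows": [[[-1.7, 0.085, 0, 0], [-3.4, 0.17, 0, 0], [-5.1, 0.25, 0, 0], [-6.8, 0.35, 0, 0], [-8.5, 0.43, 0, 0], [-10.2, 0.515, 0, 0], [-11.9, 0.6, 0, 0], [-13.21, 0.675, 0, 0]]], "jaw": 0.085}}

```text
t: 13.17
tcp_pos: [0.3901, -0.2384, 0.2213]
orientation: [0.0, 0.984, 0.177, -0.0]
force: [-0.5, 0.4, -0.2]
width: 0.0849
finger_force: 0.0
```

Emit:
{"op": "tcp_steps", "data": {"rows": [[[0, 0, 0, 0], [0, 0, 0, 0]]]}}

```text
t: 13.33
tcp_pos: [0.3917, -0.2385, 0.2215]
orientation: [0.0, 0.984, 0.176, 0.0]
force: [1.8, -0.5, -0.0]
width: 0.0853
finger_force: 0.0
```

```bash
python3 - <<'E'
from h import *
c=cam("wrist"); w=snapshot("wrist")[:,:,::-1].copy(); cv2.imwrite("pics/wrist7.png",w); t=get_state()["tcp_pos"]
print(t,proj(c,[[.3915,-.2388,.137]],True))
g=cv2.cvtColor(w,cv2.COLOR_BGR2GRAY)
for th in (60,72):
  n,l,st,ce=cv2.connectedComponentsWithStats((g<th).astype('uint8'))
  for i in range(1,n):
    if 200<st[i][4]<1600: print(th,st[i],ce[i].round(1),plane(c,ce[i],.137,True)[0].round(4))
E
```

```text
[ 0.39275311 -0.23839831  0.22147695] [[253.51532122 207.93599686]]
60 [432 194  46  59 599] [445.1 214.8] [ 0.4427 -0.402   0.137 ]
60 [240 196  27  24 508] [252.8 207.4] [ 0.3917 -0.2381  0.137 ]
60 [463 224  20  23 257] [471.5 233.8] [ 0.4372 -0.4479  0.137 ]
60 [198 283  77  37 819] [237.2 294.3] [ 0.3104 -0.2535  0.137 ]
72 [ 425  187   54   70 1232] [443.7 214.1] [ 0.4428 -0.4     0.137 ]
72 [240 195  27  26 559] [252.8 207.3] [ 0.3918 -0.2381  0.137 ]
72 [462 224  24  24 295] [471.8 233.9] [ 0.4372 -0.4484  0.137 ]
72 [373 244  23  23 275] [381.9 253.2] [ 0.3898 -0.3578  0.137 ]
72 [482 270  30  59 909] [501.1 302.2] [ 0.3754 -0.5777  0.137 ]
```

The large cap's knob is centred at (252.8,207). I'm gripping it and carrying it to the large housing.

To row units: 0.0885 m is 4.425, 0.075 m is 3.75.

Emit:
{"op": "tcp_steps", "data": {"rows": [[[0, 0, 1, 0], [0, 0, 2.5, 0], [0, 0, 3.75, 0], [0, 0, 4.425, 0], [0, 0, 4.425, 0], [0, 0, 4.425, 0]]]}}

```text
t: 13.88
tcp_pos: [0.3932, -0.2375, 0.132]
orientation: [-0.001, 0.984, 0.178, -0.0]
force: [-1.2, 0.2, 0.8]
width: 0.0846
finger_force: 0.0
```

Emit:
{"op": "tcp_steps", "data": {"rows": [[[0, 0, 0, 0], [0, 0, 0, 0], [0, 0, 0, 0], [0, 0, 0, 0], [0, 0, 0, 0], [0, 0, 0, 0], [0, 0, 0, 0], [0, 0, 0, 0]]], "jaw": 0.015}}

```text
t: 14.55
tcp_pos: [0.3926, -0.2382, 0.133]
orientation: [0.0, 0.984, 0.177, 0.0]
force: [-0.8, 2.2, 5.4]
width: 0.0241
finger_force: 58.5
```

Emit:
{"op": "tcp_steps", "data": {"rows": [[[0, 0, -0.6, 0], [0, 0, -1.5, 0], [0, 0, -2.5, 0], [0, 0, -3.25, 0], [0.4, -0.5, -3.25, 0], [1.075, -1.4, -3.25, 0], [2, -2.6, -3.25, 0], [3, -3.9, -3.25, 0]]]}}

```text
t: 15.22
tcp_pos: [0.4214, -0.1437, 0.1976]
orientation: [0.0, 0.984, 0.176, 0.0]
force: [0.5, -0.2, -1.0]
width: 0.024
finger_force: 59.0
```

Emit:
{"op": "tcp_steps", "data": {"rows": [[[1, -1.31, 0, 0], [2, -2.62, 0, 0], [3, -3.93, 0, 0], [3.85, -5.05, 0, 0], [4.325, -5.665, 0, 0], [4.325, -5.665, 0, 0], [4.325, -5.665, 0, 0]]]}}

```text
t: 15.8
tcp_pos: [0.4626, -0.0071, 0.1973]
orientation: [0.0, 0.984, 0.179, -0.0]
force: [-0.5, -0.8, -0.8]
width: 0.0237
finger_force: 59.0
```

```bash
python3 -c "
from h import *
print(get_state()['tcp_pos']); c=cam('wrist'); w=snapshot('wrist')[:,:,::-1]; cv2.imwrite('pics/wrist8.png',w)"
```

```text
[ 0.4626191  -0.00711041  0.19727164]
```

View pics/wrist8.png

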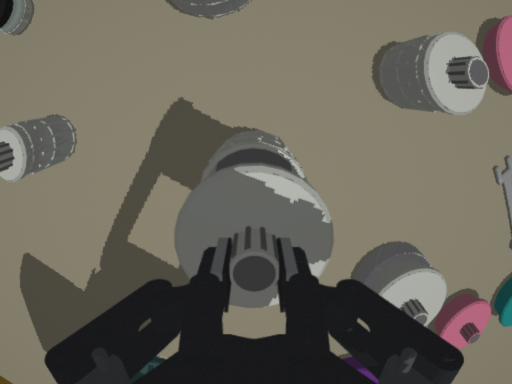

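This shows the small cap at (10,155) and the medium cap at (457,73) lying flat on their housings, with the large cap over its own. I'm inserting it.

To row units: 0.077 m is 3.85, 0.072 m is 3.6.

Emit:
{"op": "tcp_steps", "data": {"rows": [[[0, 0, 0.75, 0], [0, 0, 1.5, 0], [0, 0, 2.1, 0], [0, 0, 2.7, 0], [0, 0, 3.2, 0], [0, 0, 3.6, 0], [0, 0, 3.85, 0], [0, 0, 3.85, 0]]]}}

```text
t: 16.52
tcp_pos: [0.4633, -0.0083, 0.1212]
orientation: [-0.0, 0.984, 0.176, 0.001]
force: [-2.7, 2.4, 8.7]
width: 0.0237
finger_force: 65.1
```

Emit:
{"op": "tcp_steps", "data": {"rows": [[[0, 0, 0.05, 0], [0, 0, 0.05, 0], [0, 0, 0.05, 0]]]}}

```text
t: 16.77
tcp_pos: [0.4633, -0.0082, 0.1209]
orientation: [0.0, 0.984, 0.177, 0.001]
force: [-4.7, 3.7, 17.4]
width: 0.0242
finger_force: 65.9
```

The rows are not in the units I measure in: shifts go in units of 20 mm. I convert before sending: -0.08 m is -4, -0.06 m is -3.

Emit:
{"op": "tcp_steps", "data": {"rows": [[[0, 0, 0, 0], [0, 0, 0, 0], [0, 0, 0, 0], [0, 0, 0, 0], [0, 0, -0.5, 0], [0, 0, -1.75, 0], [0, 0, -3, 0], [0, 0, -4, 0]]], "jaw": 0.06}}

```text
t: 17.43
tcp_pos: [0.4628, -0.0078, 0.2004]
orientation: [-0.0, 0.984, 0.177, -0.0]
force: [0.8, 0.2, -0.1]
width: 0.06
finger_force: 0.0
```

Emit:
{"op": "tcp_steps", "data": {"rows": [[[-1, 1.31, 0, 0], [-2, 2.62, 0, 0], [-3, 3.93, 0, 0], [-4, 5.24, 0, 0], [-5, 6.55, 0, 0], [-6, 7.86, 0, 0], [-7, 9.17, 0, 0], [-7.325, 9.565, 0, 0]]], "jaw": 0.085}}

```text
t: 18.1
tcp_pos: [0.3916, -0.2421, 0.1993]
orientation: [0.001, 0.984, 0.176, -0.0]
force: [0.8, -0.5, 0.0]
width: 0.0854
finger_force: 0.0
```

Emit:
{"op": "tcp_steps", "data": {"rows": [[[0, 0, 0, 0], [0, 0, 0, 0]]]}}

```text
t: 18.27
tcp_pos: [0.3919, -0.2379, 0.199]
orientation: [-0.001, 0.984, 0.176, -0.0]
force: [-0.4, 0.7, -0.3]
width: 0.0849
finger_force: 0.0
```

```bash
python3 - <<'E'
from h import *
c=cam("wrist"); w=snapshot("wrist")[:,:,::-1].copy(); cv2.imwrite("pics/wrist9.png",w); t=get_state()["tcp_pos"]
print(t,proj(c,[[.3915,-.2385,.097]],True))
g=cv2.cvtColor(w,cv2.COLOR_BGR2GRAY)
for th in (60,72):
  n,l,st,ce=cv2.connectedComponentsWithStats((g<th).astype('uint8'))
  for i in range(1,n):
    if 200<st[i][4]<1600: print(th,st[i],ce[i].round(1),plane(c,ce[i],.097,True)[0].round(4))
E
```

```text
[ 0.39207748 -0.23714111  0.198971  ] [[254.03615567 200.56406092]]
60 [243 192  24  23 441] [254.6 202.8] [ 0.3899 -0.2396  0.097 ]
60 [440 199  49  63 708] [454.7 221.3] [ 0.4393 -0.4333  0.097 ]
60 [472 231  23  24 284] [481.5 241.3] [ 0.4322 -0.4887  0.097 ]
72 [242 191  26  24 484] [254.7 202.8] [ 0.3899 -0.2397  0.097 ]
72 [ 433  192   59   74 1394] [452.7 220.8] [ 0.4389 -0.4304  0.097 ]
72 [471 231  25  25 327] [481.6 241.6] [ 0.432  -0.4892  0.097 ]
72 [379 253  26  25 321] [389.6 262.9] [ 0.3766 -0.3833  0.097 ]
72 [488 285  24  47 582] [503.3 310.2] [ 0.3572 -0.6275  0.097 ]
```

View pics/wrist9.png

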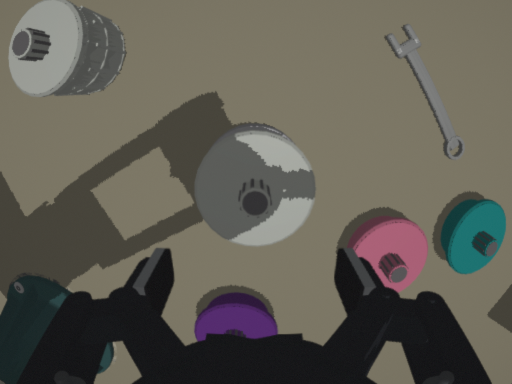

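The large cap lies flat on its housing at (45,48). The largest cap's knob at (255,203) is about 2 mm off the TCP, so I'm correcting and gripping.

To row units: 0.106 m is 5.3, 0.098 m is 4.9.

Emit:
{"op": "tcp_steps", "data": {"rows": [[[-0.125, 0.05, 1, 0], [-0.125, 0.05, 2.5, 0], [-0.125, 0.05, 4, 0], [-0.125, 0.05, 4.9, 0], [-0.125, 0.05, 5.3, 0], [-0.125, 0.05, 5.3, 0], [-0.125, 0.05, 5.3, 0]]]}}

```text
t: 18.9
tcp_pos: [0.3907, -0.239, 0.0935]
orientation: [-0.0, 0.984, 0.178, -0.0]
force: [0.3, -0.4, -0.1]
width: 0.0852
finger_force: 0.0
```

Emit:
{"op": "tcp_steps", "data": {"rows": [[[0, 0, 0, 0], [0, 0, 0, 0], [0, 0, 0, 0], [0, 0, 0, 0], [0, 0, 0, 0], [0, 0, 0, 0], [0, 0, 0, 0], [0, 0, 0, 0]]], "jaw": 0.015}}

```text
t: 19.57
tcp_pos: [0.3906, -0.2401, 0.094]
orientation: [0.0, 0.984, 0.177, 0.0]
force: [-0.2, 1.4, 7.3]
width: 0.0242
finger_force: 58.4
```

Emit:
{"op": "tcp_steps", "data": {"rows": [[[0, 0, -0.6, 0], [0, 0, -1.5, 0], [0, 0, -2.5, 0], [0, 0, -3.75, 0], [0, 0, -5, 0], [0, 0, -6, 0], [0, 0, -6.25, 0], [0, 0, -6.25, 0]]]}}

```text
t: 20.23
tcp_pos: [0.3911, -0.2405, 0.2196]
orientation: [0.001, 0.984, 0.177, 0.001]
force: [-0.2, 0.5, -1.2]
width: 0.0241
finger_force: 59.0
```

To row units: 0.2 m is 10, 0.18 m is 9.

Emit:
{"op": "tcp_steps", "data": {"rows": [[[0.6, -0.4, 0, 0], [1.8, -1.15, 0, 0], [3.2, -2, 0, 0], [4.7, -2.95, 0, 0], [6.2, -3.9, 0, 0], [7.7, -4.85, 0, 0], [9, -5.675, 0, 0], [10, -6.3, 0, 0]]]}}

```text
t: 20.9
tcp_pos: [0.5339, -0.0494, 0.2161]
orientation: [-0.001, 0.984, 0.178, -0.001]
force: [-0.2, 0.3, -1.3]
width: 0.0241
finger_force: 59.1
```

Emit:
{"op": "tcp_steps", "data": {"rows": [[[0.5, -0.3, 0, 0], [0.5, -0.3, 0, 0], [0.5, -0.3, 0, 0]]]}}

```text
t: 21.15
tcp_pos: [0.54, -0.0426, 0.2168]
orientation: [-0.0, 0.984, 0.178, -0.002]
force: [-1.1, 0.5, -1.1]
width: 0.0238
finger_force: 59.1
```

```bash
python3 - <<'E'
from h import *
c=cam("wrist"); w=snapshot("wrist")[:,:,::-1].copy(); cv2.imwrite("pics/wrist10.png",w); t=get_state()["tcp_pos"]
r=rim(c,w,"lst",g=(.6605,.1138)); print(r); g=r[0]
d=np.r_[g-t[:2],0]; print(t,"tool delta",totool(d))
for rr in RM["lst"]:
    a=np.linspace(0,6.28,60); cv2.polylines(w,[proj(c,np.c_[g[0]+rr*np.cos(a),g[1]+rr*np.sin(a),0*a+.09],True).round().astype(int)],True,(0,255,0),1)
cv2.imwrite("pics/ov10.png",w)
E
```

```text
(array([0.66076253, 0.11363778]), (array([0.66073718, 0.11361451]), np.float64(0.05303808686515132)), 902)
[ 0.53970657 -0.04320935  0.2170688 ] tool delta [ 0.16823717 -0.10465038 -0.00034375]
```

View pics/ov10.png

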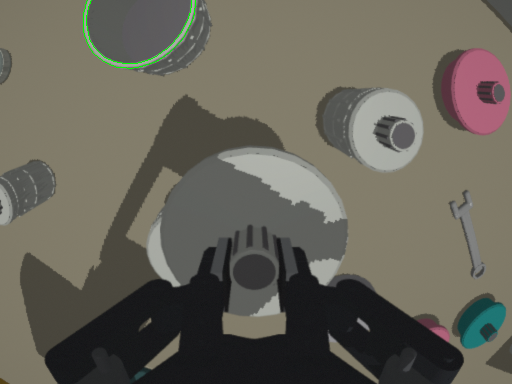

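The rim fit on the largest housing (around (140,15)) is good, at (0.6608,0.1136). The large cap shows below left of the held cap. I'm moving over it and inserting.

Emit:
{"op": "tcp_steps", "data": {"rows": [[[1, -0.625, 0, 0], [2.4, -1.5, 0, 0], [4, -2.5, 0, 0], [5.6, -3.5, 0, 0], [7.2, -4.475, 0, 0], [8.4, -5.225, 0, 0], [8.4, -5.225, 0, 0], [8.4, -5.225, 0, 0]]]}}

```text
t: 21.87
tcp_pos: [0.6618, 0.1134, 0.2175]
orientation: [0.0, 0.984, 0.178, -0.001]
force: [-0.0, -0.7, -1.2]
width: 0.0242
finger_force: 59.2
```

Emit:
{"op": "tcp_steps", "data": {"rows": [[[0, 0, 1, 0], [0, 0, 2.25, 0], [0, 0, 3, 0], [0, 0, 3.5, 0], [0, 0, 3.5, 0]]]}}

```text
t: 22.28
tcp_pos: [0.6595, 0.1118, 0.1458]
orientation: [-0.0, 0.984, 0.177, -0.003]
force: [0.6, -0.4, -1.8]
width: 0.0237
finger_force: 59.2
```

Emit:
{"op": "tcp_steps", "data": {"rows": [[[0, 0, 0.3, 0], [0, 0, 0.6, 0], [0, 0, 0.9, 0], [0, 0, 1.1, 0], [0, 0, 1.25, 0], [0, 0, 1.35, 0], [0, 0, 1.35, 0]]]}}

```text
t: 22.87
tcp_pos: [0.6619, 0.1138, 0.1242]
orientation: [0.0, 0.984, 0.178, 0.0]
force: [-7.4, -1.9, 16.9]
width: 0.0238
finger_force: 61.1
```

Seated at z 0.124 with 17 N. I'm releasing, backing off and checking with the side and top cameras.

To row units: -0.11 m is -5.5, -0.075 m is -3.75.

Emit:
{"op": "tcp_steps", "data": {"rows": [[[0, 0, 0, 0], [0, 0, 0, 0], [0, 0, 0, 0], [0, 0, 0, 0], [0, 0, -0.5, 0], [0, 0, -2, 0], [0, 0, -3.75, 0], [0, 0, -5.5, 0]]], "jaw": 0.06}}

```text
t: 23.53
tcp_pos: [0.6613, 0.1138, 0.2322]
orientation: [-0.0, 0.984, 0.177, -0.001]
force: [0.3, -0.4, -0.4]
width: 0.0602
finger_force: 0.0
```

Emit:
{"op": "tcp_steps", "data": {"rows": [[[-1.5, 1, -1, 0], [-3, 2, -1.5, 0], [-4.5, 3, -1.5, 0], [-6, 4, -1.5, 0], [-7.5, 5, -1.5, 0], [-9, 6, -1.5, 0], [-10.5, 7, -1.5, 0], [-10.5, 7, -1.5, 0]]]}}

```text
t: 24.2
tcp_pos: [0.5104, -0.0947, 0.2618]
orientation: [0.001, 0.984, 0.176, -0.001]
force: [-0.6, 0.3, -0.8]
width: 0.0603
finger_force: 0.0
```

Emit:
{"op": "tcp_steps", "data": {"rows": [[[-1.5, 1, 0, 0], [-3, 2, 0, 0], [-4.5, 3, 0, 0], [-6, 4, 0, 0], [-6, 4, 0, 0], [-6, 4, 0, 0]]]}}

```text
t: 24.7
tcp_pos: [0.4291, -0.2088, 0.2619]
orientation: [0.0, 0.984, 0.176, 0.0]
force: [0.3, -0.8, -0.4]
width: 0.06
finger_force: 0.0
```

```bash
python3 - <<'E'
from h import *
s=snapshot("side")[:,:,::-1]; t=snapshot("top")[:,:,::-1]; w=snapshot("wrist")[:,:,::-1]; cv2.imwrite("pics/w11.png",w)
A=cv2.resize(s[140:260,215:335],(400,400),interpolation=cv2.INTER_CUBIC); B=cv2.resize(t[110:230,160:310],(400,320),interpolation=cv2.INTER_CUBIC)
cv2.imwrite("pics/end.png",np.hstack([A,cv2.copyMakeBorder(B,0,80,0,0,cv2.BORDER_CONSTANT)]))
E
```

```text
(no output)
```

View pics/end.png

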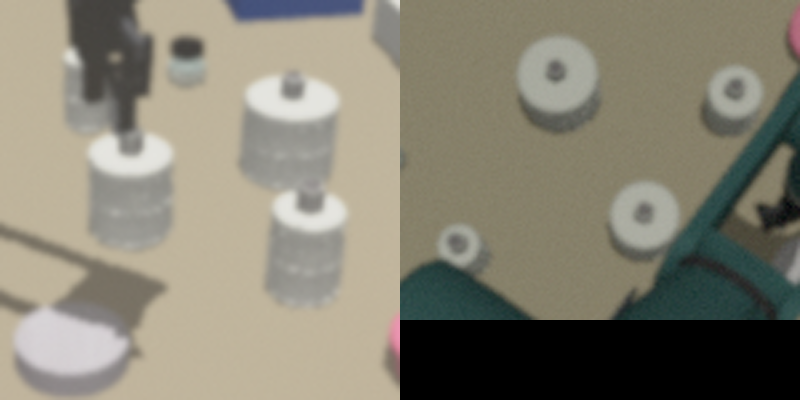

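All four caps lie flat on their housings: side crop (292,95), (130,150), (310,208); top crop (460,245) for the small one. The stand is empty and the arm is clear, so I'm handing in.

```bash
python3 -c "
from bench import *
print(sign_off())"
```

```text
the job is handed in; nothing more can be done
None
```

I seated all four caps flat on their own housings, with the gripper released and clear, and handed the job in at about 25 s; the hand-in did not report a verdict.

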